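Reset the stop of a bread slicing guide

TASK

Set the bread slicing guide to the green mark: take the stop by its black knob, lift it out of the notches it sits in, carry it along and lower it fully into the pair of notches marked by the green clips, then let go. Do not knock over the pepper mill.

Things in the scene. Friction and masses are not known exactly. Their poses are not given: they have to be found in the camera images.
- guide: Wooden guide, fixed: board 150 x 250 mm, two notched rails 14 mm thick, centred at x = +-55 mm. Origin: middle of the underside, at worktop height; y along the rails, z up. Pairs of notches at y = -75, -25, 25, 75 mm, floors 58 mm up, 32 mm wide between rounded teeth with tops 77 mm up. The stop is in one pair; the other three pairs have green, red or yellow clips.
- stop: Loose stop, 0.16 kg: white bar 140 (x) x 20 (y) x 18 mm high across both rails, axes as the guide's. Origin: centre of the bar's underside, 58 mm up when seated. Black flat-sided knob on it: 40 (x) x 26 mm (y), 18 to 64 mm above the origin. A plate 72 mm wide (x), 8 thick, hangs 31 mm below the origin between the rails (gap 96 mm). Lift it 20 mm or more to pass the teeth.
- green_clip: The green mark: two green plastic clips, 16 x 26 x 30 mm, fixed on the outer faces of the two rails just below the notches they mark. Origin: at worktop height on the guide's middle line, midway between the two, straight below where the middle of the stop belongs. Red and yellow pairs of the same shape mark other notches.
- pepper_mill: Wooden pepper mill, 58 mm across and 170 mm tall, standing upright behind the guide. Origin: centre of its foot, z up.

How it is judged:
On the way, in this order (a step that is already met when the one before it is completed fails the run):
1. the stop is lifted clear of the teeth (its bar at least 20 mm above the notch floors) (z of stop in the frame of guide above 0.078 m), for 0.1 s.
2. the stop sits in the notches with the green clips (horizontal distance between stop and green_clip below 0.018 m and z of stop in the frame of guide between 0.053 and 0.063 m and angle between the y axis of stop and the y axis of guide, either way round below 0.175 rad and angle between stop's own z axis and vertical below 0.1 rad and linear speed of stop below 0.02 m/s), for 0.2 s.
At the end, for the whole second after the job is handed in: The stop rests, released, in the pair of notches with the green clips: its middle within 18 mm horizontally of the place midway between the green clips, its bar down on the notch floors (within 5 mm), across the rails within 10 degrees, level within 0.1 rad and still (all of step 2); the robot touches nothing.
It fails at once if the pepper mill is knocked over (angle between pepper_mill's own z axis and vertical above 0.5 rad).
It also fails if it takes over 29 s, if anything falls off the work surface, if the arm or the gripper's body presses on something with over 40 N, if the wrist force passes 120 N, or if a joint passes its speed limit or range.

ROBOT

A 6-joint arm with a two-finger parallel gripper is mounted at the origin on a cart in front of the work surface, level with it; the furniture and walls round the work are solid. World frame = base frame: x ahead of the robot, y to its left, z up, the work surface at z = 0. Lengths are in m, angles in rad, forces in N, time in s.
With the tool pointing down it reaches from about 0.4 to 0.825 m from the base axis. Payload 7 kg.
Tool frame: the origin (TCP) lies on the centre line of the jaws, within the pads' length; the fingertips stand 14 mm ahead of it and the grasp point (between the pads) lies 5 mm behind it; z points along the fingers, y is the line along which they close (so a half turn about z gives the same grasp; the last joint's range is limited). The gripper opens to 85 mm and grips with 20 to 120 N. Pads are 22 mm wide; open, the fingers measure 114 mm over their backs; the gripper's body (76 mm by 85 mm) begins 54 mm behind the grasp point. The pads swing forward as they close: fully open they stand 13 mm farther back than shut.
Start: joints at [-0.92, 0.359, 0.012, 0, -1.224, -0.288], TCP at [0.24, -0.631, 0.245] pointing down, gripper open.
Joint ranges: [-3.07, 3.07], [-1.43, 2.12], [-1.02, 1.25], [-3.03, 1.67], [-3.05, -0], [-3.03, 3.03]. Speed limits (rad/s): [2.39, 2.39, 3.01, 3.14, 3.14, 3.14].

INTERFACE

Orientations are given as a rotation vector (axis times angle).
In Python, from bench import monitor, vision, workorder, finder gives the robot as it stands.
- The arm moves only by the shell command python3 -m handwheel 'ROWS' [FORCE]. ROWS is a JSON object of lists of equal length, an entry for each row: "claw": the opening in per cent of the stroke, from 0 (shut) to 100 (fully open); "dp": the shift along the tool's x, y, z in m, a list of three; "delta_rot": the turn, a rotation vector about the tool's x, y, z in rad, a list of three. A call has 1 to 8 rows; each row shifts and turns the commanded pose from where the row before left it, along the tool's axes as they then stand; what a row does not reach is not made up. A row lasts 1/8 s, in which the tool goes at most 62.5 mm and 10.7 degrees, less where a joint would pass 70% of its speed; a pose out of reach is approached as far as the arm can. A call with a gripper value outside its range is refused whole. The fingers move at their own pace and stop on an object; FORCE is the grip in N (left out, the last holds). Time passes only in rows, so rows that do not move let the fingers close. It gives the time, the measured TCP pose, the force, the opening and the grip force at its end, in the units of the state.
- monitor.get_obs(): the state, without advancing time (a new reading comes with each control period).
- vision.grab_frame(name): name is "scene" or "side" or "wrist"; returns a dict with "frame" (480x640x3 uint8, red, green, blue), "K" (3x3 intrinsics, pixels), "eye" and "attitude" of the camera in the world; the wrist camera has in their place "hand_eye" (4x4, takes a point from camera to tool coordinates, whose origin is the TCP and whose axes are the flange's). Camera axes: x right, y down, z forward; pixel columns grow to the right and rows downward; lengths in m; the calibration is good to about 2 mm. A picture is of the moment at which its call begins: read the wrist's pose just before it. There is no depth.
- workorder.close_job(): hands the job in; it is judged then, once.
Trained networks look in the newest picture that a camera, given by its name, has taken for a name from the list of things; names that differ only in an ending like _2 or _b are one class to them, and where a whole thing is asked for, a point or a joint stands for the part that bears it (a point fixed in the world has none). Each returns a list of dicts, best first, with "conf" (0 to 1); they miss things now and then, are a little off and sometimes report something else, mostly with a low value. They report only what shows in the picture. A call takes as long as a camera call.
- finder.look_for(camera, query): "rect" ([centre column, centre row, width, height] in pixels, round what is visible of it).
The state is a dict: "t": time; "q": joint angles; "qd": joint speeds; "tau": joint torques, N m; "ee_pos": TCP position; "ee_rot": TCP orientation; "contact_force": force on the tool from outside, world axes, zero at the start; "torque": the same for the moment, N m; "finger_gap": opening from 0.0 (shut) to 1.0 (fully open); "gripper_force": force on a finger pad.
Only numpy, scipy, OpenCV 4.12 (cv2) and the standard library are available. Lean on these libraries where they do the work, as an engineer would, in place of code of your own. Each camera call takes 0.05 s, during which the arm holds its last target. There are 200 camera calls.

## Working session

There is one attempt and no reset: what is moved stays moved. The work goes in short steps, Python scripts to look and compute and a shell command to move; the robot and the scene stay as the last step left them, time stands still between calls to the robot, and variables do not carry over. Pictures are saved under pics/ and viewed, at most 10 in all, crops included, and the job is handed in when it is done.

```bash
mkdir -p pics
python3 - <<'E'
from bench import monitor, vision, finder
import cv2,numpy as np,pickle
o=monitor.get_obs(); print({k:np.round(o[k],3).tolist() for k in('t','ee_pos','ee_rot','finger_gap')})
D={}
for c in('scene','side'):
    f=vision.grab_frame(c); D[c]=f
    cv2.imwrite(f'pics/{c}1.png',f['frame'][:,:,::-1])
    print(c,f['K'],f['eye'],f['attitude'])
    for q in('guide','stop','green_clip','pepper_mill'):
        print(q,[(np.round(r['rect'],1).tolist(),round(r['conf'],2)) for r in finder.look_for(c,q)][:4])
pickle.dump(D,open('d.pkl','wb'))
E
```

```text
{'t': 0.0, 'ee_pos': [0.239, -0.631, 0.244], 'ee_rot': [0.566, -3.09, -0.003], 'finger_gap': 1.0}
scene [[594.4329025    0.         314.38938766]
 [  0.         594.4329025  230.04721297]
 [  0.           0.           1.        ]] [0.34802224 0.50224353 0.70240124] [-0.77806386  2.67606229 -0.9754256 ]
guide [([370.7, 232.8, 141.4, 171.3], 0.86), ([365.0, 242.0, 99.8, 56.2], 0.47)]
stop []
green_clip [([372.6, 237.3, 111.9, 49.0], 0.92)]
pepper_mill [([223.5, 192.9, 49.0, 98.8], 0.76), ([371.8, 234.5, 141.8, 172.4], 0.32)]
side [[501.53451605   0.         327.23720406]
 [  0.         501.53451605 232.46964352]
 [  0.           0.           1.        ]] [0.37486724 0.72983375 0.45966377] [-0.47387218  2.46973486 -1.50973055]
guide [([380.6, 250.9, 94.1, 103.7], 0.84)]
stop [([383.0, 244.9, 89.0, 56.6], 0.85)]
green_clip [([424.4, 257.3, 9.4, 20.4], 0.43)]
pepper_mill [([255.8, 229.0, 39.1, 99.8], 0.72)]
```

View pics/scene1.png

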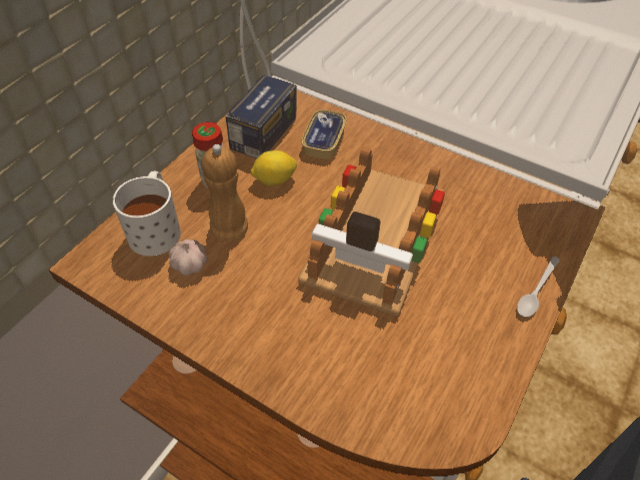

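View pics/side1.png

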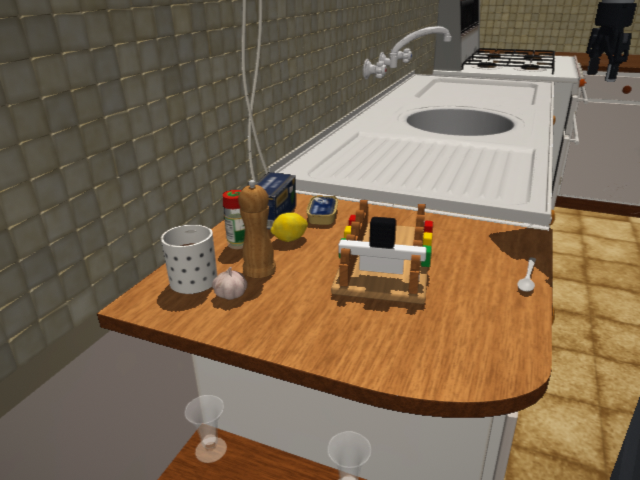

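The stop (black knob at about (363,232) in scene) sits in the notch nearest the camera. The green clips, right one at (420,248), mark the next pair away, followed by yellow and then red. The mill at (225,195) is well to the left of the guide. Next I'll fit the poses.

```bash
cat > h.py <<'E'
import numpy as np,cv2,pickle
from scipy.spatial.transform import Rotation as R
from scipy.optimize import least_squares
def proj(f,P):
    p=(np.atleast_2d(P)-f['eye'])@R.from_rotvec(f['attitude']).as_matrix()
    p=p@np.array(f['K']).T; return p[:,:2]/p[:,2:]
def blobs(img,col,amin=25):
    h=cv2.cvtColor(img,cv2.COLOR_RGB2HSV); H,S,V=[h[...,i].astype(int) for i in range(3)]
    m={'green':(H>45)&(H<85)&(S>130)&(V>50),'red':((H<5)|(H>174))&(S>190)&(V>80),'yellow':(H>24)&(H<34)&(S>170)&(V>100)}[col]
    n,l,s,c=cv2.connectedComponentsWithStats(m.astype(np.uint8))
    return [(np.round(c[i],1).tolist(),int(s[i][4]),s[i][:4].tolist()) for i in range(1,n) if s[i][4]>=amin]
E
python3 - <<'E'
from h import *
D=pickle.load(open('d.pkl','rb'))
for c in D:
    print(c)
    for k in('green','yellow','red'): print(k,blobs(D[c]['frame'],k))
a=D['scene']['frame'][150:330,285:455]; b=D['side']['frame'][190:310,325:445]
cv2.imwrite('pics/z.png',np.hstack([cv2.resize(a,(510,540),interpolation=2),np.vstack([cv2.resize(b,(288,288),interpolation=2),np.zeros((252,288,3),np.uint8)])])[:,:,::-1])
E
```

```text
scene
green [([324.5, 213.9], 76, [319, 209, 13, 13]), ([419.7, 243.2], 124, [414, 237, 13, 15])]
yellow []
red [([205.9, 134.6], 319, [192, 122, 29, 28]), ([347.9, 170.1], 61, [343, 165, 13, 12]), ([437.7, 196.0], 113, [432, 190, 12, 13])]
side
green [([238.5, 235.4], 62, [235, 231, 9, 11]), ([426.7, 257.1], 115, [421, 245, 10, 22])]
yellow [([288.9, 225.0], 579, [271, 212, 36, 29]), ([427.5, 235.0], 30, [425, 233, 6, 5])]
red [([229.9, 201.2], 191, [223, 191, 17, 18]), ([351.6, 218.5], 41, [349, 215, 7, 10]), ([428.1, 225.7], 81, [424, 221, 9, 11])]
```

View pics/z.png

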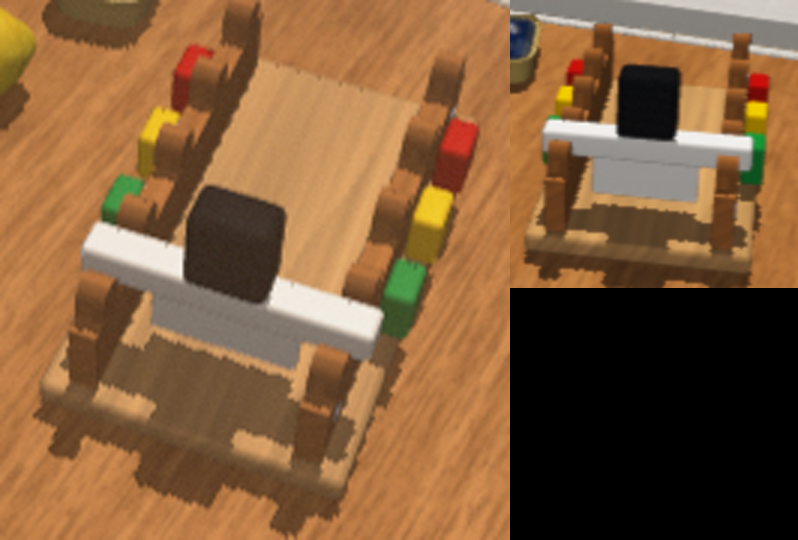

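Run:
```python
from h import *
D=pickle.load(open('d.pkl','rb'))
S=lambda p:[285+p[0]/3,150+p[1]/3]
T=lambda p:[325+(p[0]-510)/2.4,190+p[1]/2.4]
# local frame: x to image right, y away from camera
obs=[('scene','s',(-70,10,18),S((93,226))),('scene','s',(-70,-10,18),S((84,245))),('scene','s',(70,10,18),S((382,312))),('scene','s',(70,-10,18),S((377,334))),('scene','s',(70,-10,0),S((373,355))),('scene','s',(-70,-10,0),S((86,265))),
('scene','g',(75,-125,0),S((342,493))),('scene','g',(-75,-125,0),S((43,403))),
('scene','c',(70,-25,0),S((403,297))),('scene','c',(70,25,0),S((431,224))),('scene','c',(70,75,0),S((457,155))),
('side','s',(-70,-10,18),T((544,134))),('side','s',(70,-10,18),T((752,148))),('side','s',(70,-10,0),T((751,168))),('side','s',(-70,-10,0),T((546,150))),
('side','g',(75,-125,0),T((750,271))),('side','g',(-75,-125,0),T((526,248)))]
def res(p):
    x,y,yaw,xs,ys,zc=p; M=R.from_euler('z',yaw).as_matrix(); r=[]
    for c,k,l,uv in obs:
        l=np.array(l)/1000.
        if k=='s': l=l+[xs,ys,.058]
        if k=='c': l=l+[0,0,zc]
        r.append(proj(D[c],M@l+[x,y,0])[0]-uv)
    return np.ravel(r)
best=min((least_squares(res,[.5,0,a,0,-.075,.04],loss='soft_l1') for a in(0,1.57,3.14,-1.57)),key=lambda s:s.cost)
print(best.x.round(4),best.cost); print(res(best.x).reshape(-1,2).round(1).tolist())
x,y,yaw,xs,ys,zc=best.x; M=R.from_euler('z',yaw).as_matrix()
print('stop',M@[xs,ys,0]+[x,y,0],'green',M@[0,-.025,0]+[x,y,0],'yaw',yaw)
# mill foot: ray to z=.085 at bbox centre
for c,uv in(('scene',(223.5,192.9)),('side',(255.8,229))):
    f=D[c]; d=R.from_rotvec(f['attitude']).apply(np.linalg.inv(f['K'])@[*uv,1]); print('mill',f['eye']+d*(.085-f['eye'][2])/d[2])
from bench import monitor
print(R.from_rotvec(monitor.get_obs()['ee_rot']).as_matrix().round(3))
```

```text
[ 5.7680e-01 -4.0200e-02  3.3184e+00  2.0000e-04 -8.0300e-02  2.8100e-02] 18.937351123977745
[[1.7, -4.2], [-0.8, -0.3], [2.4, -2.7], [-0.1, 1.1], [-0.5, 2.1], [-1.4, 1.3], [0.8, 1.0], [0.4, -3.0], [-0.3, -0.2], [-0.5, -0.2], [-0.6, 0.1], [-0.3, -3.1], [0.9, -1.0], [0.4, 0.6], [-1.1, -0.1], [0.2, 0.9], [0.1, 0.1]]
stop [0.56249142 0.03874715 0.        ] green [ 0.57239832 -0.01562416  0.        ] yaw 3.3184099633261224
mill [0.77117915 0.07494152 0.085     ]
mill [0.77065092 0.08113699 0.085     ]
[[-0.935 -0.355  0.   ]
 [-0.355  0.935  0.   ]
 [-0.     0.    -1.   ]]
```

```bash
python3 -m handwheel '{"claw":[100,100,100,100,100,100,100,100],"dp":[[-0.036,0.0341,0],[-0.036,0.0341,0],[-0.036,0.0341,0],[-0.036,0.0341,0],[-0.036,0.0341,0],[-0.036,0.0341,0],[-0.036,0.0341,0],[-0.036,0.0341,0]],"delta_rot":[[0,0,0],[0,0,0],[0,0,0],[0,0,0],[0,0,0],[0,0,0],[0,0,0],[0,0,0]]}' 40
python3 -m handwheel '{"claw":[100,100,100,100,100,100,100,100],"dp":[[-0.036,0.0341,0],[-0.036,0.0341,0],[-0.036,0.0341,0],[-0.036,0.0341,0],[-0.036,0.0341,0],[-0.036,0.0341,0],[-0.036,0.0341,0],[0,0,0]],"delta_rot":[[0,0,0],[0,0,0],[0,0,0],[0,0,0],[0,0,0],[0,0,0],[0,0,0.094],[0,0,0.093]]}'
python3 -m handwheel '{"claw":[100],"dp":[[0,0,0]],"delta_rot":[[0,0,0]]}'
cat > w.py <<'E'
from h import *
from bench import monitor, vision, finder
import sys
def wrist(name):
    o=monitor.get_obs(); f=vision.grab_frame('wrist'); cv2.imwrite(f'pics/{name}.png',f['frame'][:,:,::-1])
    Rt=R.from_rotvec(o['ee_rot']).as_matrix(); H=np.array(f['hand_eye'])
    f['eye']=Rt@H[:3,3]+o['ee_pos']; f['attitude']=R.from_matrix(Rt@H[:3,:3]).as_rotvec()
    print('t',o['t'],np.round(o['ee_pos'],4),'R',Rt.round(3).tolist(),'gap',round(o['finger_gap'],3))
    return f
E
python3 - <<'E'
from w import *
f=wrist('w1'); pickle.dump(f,open('w.pkl','wb'))
for q in('stop','green_clip'): print(q,[(np.round(r['rect'],1).tolist(),round(r['conf'],2)) for r in finder.look_for('wrist',q)][:4])
for k in('green','red','yellow'): print(k,blobs(f['frame'],k))
M=R.from_euler('z',3.3184).as_matrix()
for n,l in(('bar corners',[(a,b-.0803,.076) for a in(-.07,.07) for b in(-.01,.01)]),('green',[(.07,-.025,.028),(-.07,-.025,.028)]),('knob top',[(a,b-.0803,.122) for a in(-.02,.02) for b in(-.013,.013)])):
    print(n,proj(f,np.array(l)@M.T+[.5768,-.0402,0]).round(0).tolist())
E
```

```text
t: 1.5
ee_pos: [0.4125, -0.2724, 0.2457]
ee_rot: [-0.567, 3.089, -0.001]
contact_force: [1.2, -0.9, -0.8]
finger_gap: 0.999
gripper_force: 0.0
t: 2.5
ee_pos: [0.564, 0.0416, 0.2449]
ee_rot: [0.276, -3.129, 0.0]
contact_force: [-0.1, -0.8, -0.5]
finger_gap: 1.0
gripper_force: 0.0
t: 2.62
ee_pos: [0.5628, 0.0393, 0.2451]
ee_rot: [0.278, -3.129, 0.0]
contact_force: [0.8, -0.3, -0.4]
finger_gap: 0.997
gripper_force: 0.0
t 2.625 [0.5628 0.0393 0.2451] R [[-0.984, -0.176, -0.0], [-0.176, 0.984, -0.0], [0.0, -0.0, -1.0]] gap 0.997
stop [([327.9, 224.2, 33.4, 157.4], 0.79)]
green_clip [([274.6, 220.6, 34.3, 158.1], 0.6)]
green [([274.9, 149.5], 452, [260, 142, 30, 16]), ([279.5, 291.0], 259, [268, 286, 24, 11])]
red [([167.9, 149.4], 432, [154, 142, 29, 16]), ([182.0, 291.7], 187, [172, 287, 24, 10])]
yellow [([219.4, 148.9], 358, [207, 142, 25, 15]), ([230.5, 291.3], 214, [220, 286, 22, 11]), ([223.0, 378.4], 431, [210, 358, 25, 37]), ([237.1, 394.2], 47, [233, 388, 9, 14])]
bar corners [[335.0, 300.0], [314.0, 300.0], [336.0, 149.0], [312.0, 149.0]]
green [[269.0, 150.0], [274.0, 282.0]]
knob top [[340.0, 267.0], [308.0, 267.0], [341.0, 217.0], [307.0, 217.0]]
```

View pics/w1.png

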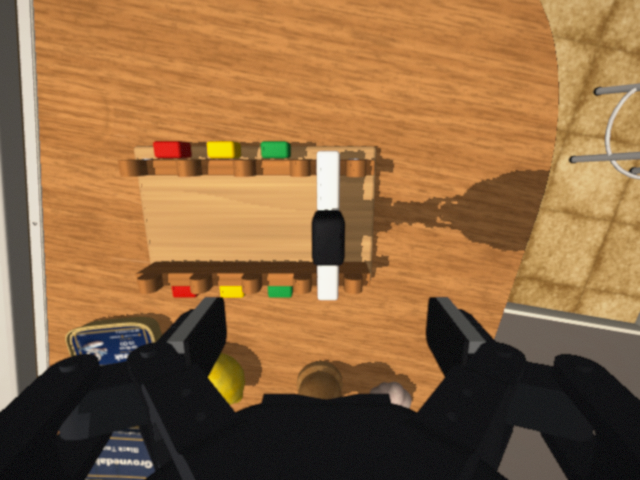

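The wrist picture shows the bar at about (328,225) with the knob at (328,238). The green clips are at (275,149) and (280,291), so everything lies about 4 px (≈3.5 mm) to the right of my prediction. I'll refit with this picture.

Run:
```python
from w import *
f=pickle.load(open('w.pkl','rb')); im=f['frame'].astype(int)
# white bar edges
w=(im.min(2)>170); w[:, :290]=0; w[:,360:]=0; w[:140]=0; w[310:]=0
rows=[r for r in range(154,205,5)]+[272,280,288,295]
E=[]
for r in rows:
    c=np.where(w[r])[0]
    if len(c): E.append((r,c.min(),c.max()))
print(E); rr=np.where(w.any(1))[0]; print('bar rows',rr.min(),rr.max())
k=(im.max(2)<60); k[:,:300]=0;k[:,355:]=0;k[:200]=0;k[:,:][275:]=0
ys_,xs_=np.where(k); print('knob',xs_.min(),xs_.max(),ys_.min(),ys_.max())
cl=[(.07,-.025,275,149.5),(.07,.025,219.4,149),(.07,.075,168,149.5),(-.07,-.025,279.5,291),(-.07,.025,230.5,291),(-.07,.075,182,291)]
top=np.mean([(a+b+1)/2 for r,a,b in E if r<210]); rt=np.mean([r for r,_,_ in E if r<210])
bot=np.mean([(a+b+1)/2 for r,a,b in E if r>260]); 
def res(p):
    x,y,yaw,xs,ys,zc=p; M=R.from_euler('z',yaw).as_matrix(); P=lambda l:proj(f,M@np.array(l)+[x,y,0])[0]
    r=[]
    for a,b,u,v in cl: q=P((a,b,zc)); r+=[q[0]-u,.2*(q[1]-v)]
    a=P((.07+xs,ys,.076)); b=P((-.07+xs,ys,.076))
    r+=[2*(a[0]-top),2*(b[0]-bot),a[1]-rr.min(),b[1]-rr.max()-1, 3*1000*xs/12]
    return np.array(r)
s=least_squares(res,[.577,-.04,3.318,0,-.08,.03]); print(s.x.round(4)); print(res(s.x).round(1))
x,y,yaw,xs,ys,zc=s.x; M=R.from_euler('z',yaw).as_matrix()
print('stop',M@[xs,ys,0]+[x,y,0],'green',M@[0,-.025,0]+[x,y,0])
```

```text
[(154, np.int64(317), np.int64(338)), (159, np.int64(317), np.int64(338)), (164, np.int64(317), np.int64(337)), (169, np.int64(317), np.int64(337)), (174, np.int64(317), np.int64(337)), (179, np.int64(317), np.int64(337)), (184, np.int64(317), np.int64(337)), (189, np.int64(317), np.int64(337)), (194, np.int64(317), np.int64(337)), (199, np.int64(317), np.int64(337)), (204, np.int64(317), np.int64(337)), (272, np.int64(318), np.int64(336)), (280, np.int64(318), np.int64(336)), (288, np.int64(318), np.int64(336)), (295, np.int64(318), np.int64(336))]
bar rows 151 299
knob 313 344 211 265
[ 5.7570e-01 -3.1600e-02  3.3155e+00 -1.0000e-04 -7.4600e-02  5.0600e-02]
[-0.7  0.1  1.   0.2 -1.5  0.1 -0.2 -0.1  0.6 -0.1  0.9 -0.2  0.6 -0.6
 -0.8  1.  -0. ]
stop [0.56287288 0.04186902 0.        ] green [ 0.57136406 -0.0069577   0.        ]
```

```bash
python3 -m handwheel '{"claw":[100,100,100,100,100,100,100,100],"dp":[[0,0.0026,0.02],[0,0,0.03],[0,0,0.03],[0,0,0.03],[0,0,0.02],[0,0,0.015],[0,0,0],[0,0,0]],"delta_rot":[[0,0,0],[0,0,0],[0,0,0],[0,0,0],[0,0,0],[0,0,0],[0,0,0],[0,0,0]]}' 50
python3 -m handwheel '{"claw":[30,10,0,0,0,0,0,0],"dp":[[0,0,0],[0,0,0],[0,0,0],[0,0,0],[0,0,0],[0,0,0],[0,0,0],[0,0,0]],"delta_rot":[[0,0,0],[0,0,0],[0,0,0],[0,0,0],[0,0,0],[0,0,0],[0,0,0],[0,0,0]]}' 50
```

```text
t: 3.78
ee_pos: [0.563, 0.0414, 0.1011]
ee_rot: [-0.276, 3.128, 0.0]
contact_force: [0.3, -0.9, 0.0]
finger_gap: 1.004
gripper_force: 0.0
t: 4.78
ee_pos: [0.5625, 0.0413, 0.1006]
ee_rot: [-0.276, 3.129, -0.0]
contact_force: [-2.3, -0.4, 5.0]
finger_gap: 0.301
gripper_force: 49.2
```

```bash
python3 -m handwheel '{"claw":[0,0,0,0,0,0,0,0],"dp":[[0,0,-0.004],[0,0,-0.008],[0,0,-0.008],[0,0,-0.008],[0,0,-0.006],[0,0,-0.004],[0,0,0],[0,0,0]],"delta_rot":[[0,0,0],[0,0,0],[0,0,0],[0,0,0],[0,0,0],[0,0,0],[0,0,0],[0,0,0]]}'
python3 - <<'E'
from w import *
f=wrist('w2'); s=vision.grab_frame('side')['frame'][150:330,300:480]
s=cv2.resize(s,(480,480)); cv2.imwrite('pics/c2.png',np.hstack([cv2.resize(f['frame'],(320,240)),s[:240]] if 0 else [cv2.copyMakeBorder(cv2.resize(f['frame'],(320,240)),0,240,0,0,0),s])[:,:,::-1])
E
```

```text
t: 5.78
ee_pos: [0.5622, 0.0413, 0.138]
ee_rot: [0.276, -3.129, 0.0]
contact_force: [0.2, -0.2, -2.0]
finger_gap: 0.3
gripper_force: 49.1
t 5.775 [0.5622 0.0413 0.138 ] R [[-0.985, -0.175, -0.0], [-0.175, 0.985, -0.0], [0.0, -0.0, -1.0]] gap 0.3
```

View pics/c2.png

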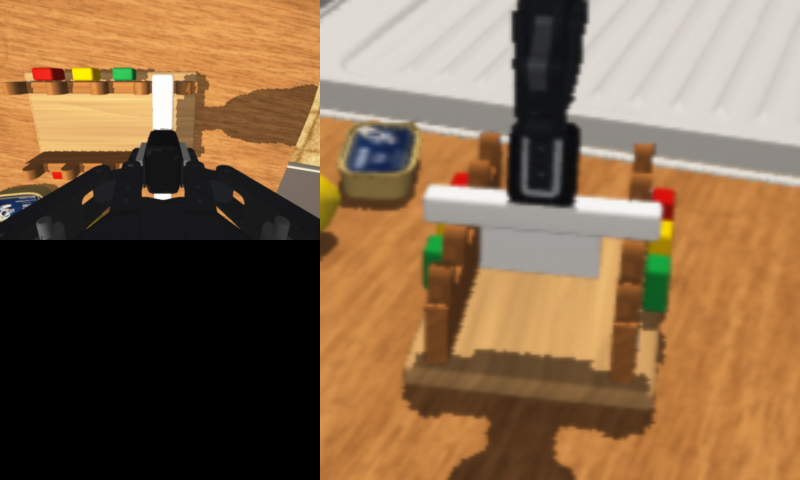

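The stop is lifted and level, with the bar clear of the teeth and the green clips one notch along. I'll carry it 50 mm along −y.

```bash
python3 -m handwheel '{"claw":[0,0,0,0,0,0,0,0],"dp":[[0,-0.006,0],[0,-0.01,0],[0,-0.012,0],[0,-0.01,0],[0,-0.008,0],[0,-0.004,0],[0,0,0],[0,0,0]],"delta_rot":[[0,0,0],[0,0,0],[0,0,0],[0,0,0],[0,0,0],[0,0,0],[0,0,0],[0,0,0]]}'
python3 - <<'E'
from w import *
f=wrist('w3'); im=f['frame'].astype(int)
for k in('green','red','yellow'): print(k,blobs(f['frame'],k))
w=(im.min(2)>170); w[310:]=0; w[:140]=0
n,l,s,c=cv2.connectedComponentsWithStats(w.astype(np.uint8)); print([(s[i].tolist(),c[i].round(1).tolist()) for i in range(1,n) if s[i][4]>300])
cv2.imwrite('pics/c3.png',cv2.resize(f['frame'][100:340,120:440],(640,480))[:,:,::-1])
for yaw,x,y in((3.3155,.5757,-.0316),):
    M=R.from_euler('z',yaw).as_matrix(); print('bar end pred if centred', proj(f,np.array([(.07,-.025-.01,.113),(.07,-.025+.01,.113),(.07,-.025,.0506)])@M.T+[x,y,0]).round(1).tolist())
E
```

```text
t: 6.88
ee_pos: [0.5711, -0.0077, 0.1383]
ee_rot: [-0.276, 3.129, 0.0]
contact_force: [-0.2, 0.6, -2.2]
finger_gap: 0.299
gripper_force: 49.2
t 6.875 [ 0.5711 -0.0077  0.1383] R [[-0.985, -0.175, 0.0], [-0.175, 0.985, 0.0], [-0.0, 0.0, -1.0]] gap 0.299
green [([324.8, 141.0], 476, [305, 135, 41, 14])]
red [([171.6, 147.9], 1263, [145, 136, 55, 25])]
yellow [([243.9, 147.4], 899, [225, 136, 39, 24])]
[([304, 149, 43, 111, 4498], [324.6, 202.6])]
bar end pred if centred [[348.3, 146.8], [302.9, 146.7], [325.6, 148.7]]
```

View pics/c3.png

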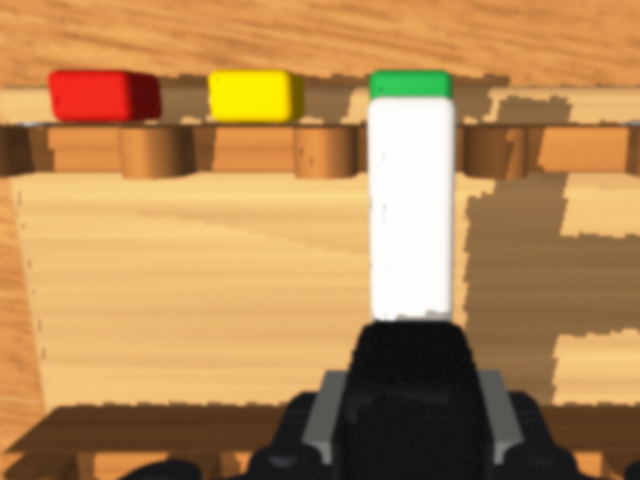

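The bar sits centred over the green clip, with both at column about 325 in the full frame. I'll lower it.

```bash
python3 -m handwheel '{"claw":[0,0,0,0,0,0,0,0],"dp":[[0,0,0.004],[0,0,0.007],[0,0,0.007],[0,0,0.006],[0,0,0.005],[0,0,0.004],[0,0,0.003],[0,0,0.0015]],"delta_rot":[[0,0,0],[0,0,0],[0,0,0],[0,0,0],[0,0,0],[0,0,0],[0,0,0],[0,0,0]]}'
python3 -m handwheel '{"claw":[0,0,0],"dp":[[0,0,0.0005],[0,0,0],[0,0,0]],"delta_rot":[[0,0,0],[0,0,0],[0,0,0]]}'
```

```text
t: 7.92
ee_pos: [0.5711, -0.0079, 0.1007]
ee_rot: [0.276, -3.129, 0.0]
contact_force: [-0.4, 0.9, 1.0]
finger_gap: 0.296
gripper_force: 49.5
t: 8.3
ee_pos: [0.5712, -0.0079, 0.1007]
ee_rot: [-0.276, 3.129, -0.0]
contact_force: [-2.1, 0.4, 3.2]
finger_gap: 0.297
gripper_force: 49.8
```

Contact has been made at the seated height, the same z as at the original grasp. Now I'll release and retreat.

```bash
python3 -m handwheel '{"claw":[45,60,80,100,100,100,100,100],"dp":[[0,0,0],[0,0,0],[0,0,0],[0,0,0],[0,0,0],[0,0,0],[0,0,-0.015],[0,0,-0.03]],"delta_rot":[[0,0,0],[0,0,0],[0,0,0],[0,0,0],[0,0,0],[0,0,0],[0,0,0],[0,0,0]]}'
python3 -m handwheel '{"claw":[100,100,100,100,100,100],"dp":[[0,0,-0.04],[0,0,-0.04],[0,0,-0.02],[0,0,0],[0,0,0],[0,0,0]],"delta_rot":[[0,0,0],[0,0,0],[0,0,0],[0,0,0],[0,0,0],[0,0,0]]}'
python3 - <<'E'
from w import *
f=wrist('w4'); s=vision.grab_frame('side')['frame'][170:330,300:460]
cv2.imwrite('pics/c4.png',np.hstack([cv2.resize(f['frame'][100:340,120:440],(400,300)),cv2.resize(s,(300,300))])[:,:,::-1])
im=f['frame'].astype(int); w=(im.min(2)>170); w[330:]=0; w[:130]=0
n,l,s,c=cv2.connectedComponentsWithStats(w.astype(np.uint8)); print([(s[i].tolist(),c[i].round(1).tolist()) for i in range(1,n) if s[i][4]>200])
M=R.from_euler('z',3.3155).as_matrix(); print('pred seated',proj(f,np.array([(a,-.025+b,.076) for a in(.07,-.07) for b in(-.01,.01)])@M.T+[.5757,-.0316,0]).round(1).tolist())
E
```

```text
t: 9.3
ee_pos: [0.5706, -0.008, 0.1457]
ee_rot: [0.276, -3.127, 0.001]
contact_force: [-0.3, 0.2, 0.8]
finger_gap: 1.002
gripper_force: 0.0
t: 10.05
ee_pos: [0.5706, -0.008, 0.2444]
ee_rot: [0.276, -3.128, 0.0]
contact_force: [-0.1, -0.6, -0.0]
finger_gap: 1.003
gripper_force: 0.0
t 10.05 [ 0.5706 -0.008   0.2444] R [[-0.985, -0.175, -0.002], [-0.175, 0.985, -0.0], [0.002, -0.0, -1.0]] gap 1.003
[([0, 130, 53, 200, 9844], [24.2, 232.2]), ([70, 130, 14, 200, 1905], [76.8, 226.6]), ([315, 152, 21, 59, 1207], [325.0, 181.1]), ([316, 267, 20, 34, 649], [325.1, 283.4]), ([543, 314, 92, 16, 202], [585.0, 321.6])]
pred seated [[337.5, 151.0], [314.1, 151.0], [336.0, 301.9], [315.2, 301.9]]
```

View pics/c4.png

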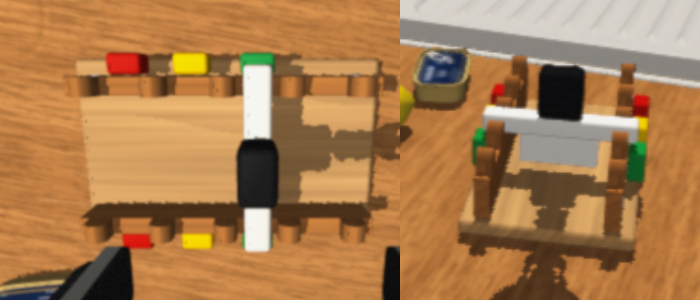

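The stop is seated in the green pair of notches, square and level, and its bar matches the predicted seated position within 1 px.

```bash
python3 -c "from bench import workorder; print(workorder.close_job())"
```

```text
the job is handed in; nothing more can be done
None
```

The stop is seated and released in the green-marked notches, the gripper is clear of it, the pepper mill was not touched, and the job was handed in at about 10 s (no verdict was returned).

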